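# Pull the slotted plug from a sample mould

### The job

Pull the slotted plug out of its round sample mould with the T-handled puller that stands in the grey holder: put the puller's foot through the slot, give it a quarter turn so that it locks, and lift the plug straight up. Stand the plug upright on the middle of the round polishing pad beside that holder and leave the puller upright in it, still locked. The other mould, whose plug has no slot, plays no part.

Things in the scene. Friction and masses are not known exactly. Their poses are not given: they have to be found in the camera images.
- puller: Puller, 104 mm tall, 0.15 kg, upright in the holder. Origin: centre of the foot's underside, z up. Foot bar 42 (x) x 10 (y) mm, z 0 to 8; stem 12 mm diameter; stop collar 40 mm diameter, z 18 to 24; black handle bar 70 (x, parallel to the foot) x 14 (y) mm, z 82 to 104: grip it across the 14 mm at z 93. +x and -x are alike.
- plug: Loose steel plug, 60 mm diameter, 30 high, 0.3 kg, flush in the mould. Origin: centre of underside, z up. Top slot 18 mm wide, 52 long, along its x, in a plate z 22.5 to 28.5; hollow below, to z 5. Puller goes in till its collar rests on the plate (puller origin at plug z 10.5), then turns freely either way; locked at 60 to 90 degrees from the slot. Lifted, the puller origin is at plug z 14.5.
- mould: Dark steel mould holding the slotted plug, fixed: round block 90 mm diameter (100 at the foot flange), 40 high; bore 64 mm, its floor 10 mm above the table. Origin: centre of the underside, on the table. A twin mould stands nearby; its plug is solid, with two small pin holes and no slot, and does not come out.
- holder: Grey block, fixed, 90 (x) x 60 x 24 mm high, origin at the centre of its underside. The puller's foot hangs in a pocket 48 (x) x 16 (y) mm, 20 deep, with the collar resting on the block's top (puller origin 6 mm above the table). The puller comes out straight upward.
- pad: Round reddish polishing pad beside the holder, in front of the moulds (not the like one far off to the right by the vice), fixed, 100 mm diameter, its top 8 mm above the table. Origin: centre of its underside.

How it is judged:
By the outcome, as a careful person would: the job done as asked, in the order asked, and still so for the second after the job is handed in, with the robot touching nothing.
It also fails if it takes over 51 s, if anything falls off the work surface, if the arm or the gripper's body presses on something with over 40 N, if the wrist force passes 120 N, or if a joint passes its speed limit or range.

### The arm

A 6-joint arm with a two-finger parallel gripper is mounted at the origin on a cart in front of the work surface, level with it; the furniture and walls round the work are solid. World frame = base frame: x ahead of the robot, y to its left, z up, the work surface at z = 0. Lengths are in m, angles in rad, forces in N, time in s.
With the tool pointing down it reaches from about 0.3 to 0.75 m from the base axis. Payload 8.5 kg.
Tool frame: the origin (TCP) lies at the very end of the fingers, on their centre line; the grasp point (between the pads) lies 19 mm behind it; z points along the fingers, y is the line along which they close (so a half turn about z gives the same grasp; the last joint's range is limited). The gripper opens to 85 mm and grips with 20 to 120 N. Pads are 22 mm wide; open, the fingers measure 114 mm over their backs; the gripper's body (76 mm by 85 mm) begins 54 mm behind the grasp point. The pads swing forward as they close: fully open they stand 13 mm farther back than shut.
Start: joints at [0.957, 0.381, 1.297, -0, 1.464, -0.215], TCP at [0.214, 0.507, 0.231] pointing down, gripper open.
Joint ranges: [-3.11, 3.11], [-0.89, 2.33], [0.22, 2.48], [-1.42, 4.56], [0.17, 2.85], [-2.88, 2.88]. Speed limits (rad/s): [2.39, 2.39, 3.14, 3.14, 3.14, 3.14].

### API

Orientations are given as [roll, pitch, yaw] about the fixed x, y, z axes, in that order (R = Rz(yaw) Ry(pitch) Rx(roll)).
In Python, from cell import bot, imaging gives the robot as it stands (bot), with the cameras (imaging).
- The arm moves only by the tool tcp_steps, called after "Request:" by a JSON object that holds its "op" and its "data". Schema: {"type":"object","properties":{"ticks":{"type":"object","properties":{"tx":{"type":"array","items":{"type":"number"},"minItems":1,"maxItems":10},"ty":{"type":"array","items":{"type":"number"},"minItems":1,"maxItems":10},"tz":{"type":"array","items":{"type":"number"},"minItems":1,"maxItems":10},"wx":{"type":"array","items":{"type":"number"},"minItems":1,"maxItems":10},"wy":{"type":"array","items":{"type":"number"},"minItems":1,"maxItems":10},"wz":{"type":"array","items":{"type":"number"},"minItems":1,"maxItems":10}},"additionalProperties":false,"required":["tx","ty","tz","wx","wy","wz"]},"aperture":{"type":"number"},"grip_n":{"type":"number"},"only":{"type":"string"},"quiet":{"type":"boolean"},"lines":{"type":"string"}},"required":["ticks"],"additionalProperties":false}. ticks is an object with one list for each field, all of the same length, 1 to 10, a row being the entries at one place: tx, ty, tz (the shift in shares of the most that a row can go, 1 being 62.5 mm), wx, wy, wz (a rotation vector in shares of 90 degrees (1.0 is 90 degrees)); each row shifts and turns the commanded pose from where the row before left it, along the tool's axes as they then stand; what a row does not reach is not made up. A row lasts 1/8 s, in which the tool goes at most 0.0625 m and 0.188 rad, less where a joint would pass 70% of its speed; a pose out of reach is approached as far as the arm can. aperture is the finger opening in m, set as the call begins (left out keeps the last). The fingers move at their own pace and stop on an object; grip_n is the grip in N (left out, the last holds). Time passes only in rows, so rows that do not move let the fingers close. The tool returns the time, the measured TCP pose, the force, the opening and the grip force at its end. only (a regular expression) keeps the lines of the reply that match it, lines (a string "A,B") keeps lines A to B, and quiet returns only ok. Shift and turn numbers lie between -1 and 1, and a call with a number outside is refused. Input that does not fit is refused with a message, and nothing moves.
- bot.read_state(): the state, without advancing time (a new reading comes with each control period).
- imaging.camera(name): name is "scene" or "side" or "wrist"; returns the picture (400x640x3 uint8, red, green, blue); there is no depth.
- imaging.get_calibration(name): a dict with "fx", "fy", "cx", "cy" (pixels), "R" (3x3) and "t" (3): a world point X has camera coordinates R X + t; the wrist camera has in their place "T_tool_cam" (4x4, takes a point from camera to tool coordinates, whose origin is the TCP and whose axes are the flange's). Camera axes: x right, y down, z forward; pixel columns grow to the right and rows downward; lengths in m; the calibration is good to about 2 mm. A picture is of the moment at which its call begins: read the wrist's pose just before it. get_calibration takes no time and is no camera call.
- bot.finish_job(): hands the job in; it is judged then, once.
The state is a dict: "time": time; "q": joint angles; "joint_vel": joint speeds; "tau": joint torques, N m; "ee_pos": TCP position; "tcp_rot": TCP orientation; "wrist_force": force on the tool from outside, world axes, zero at the start; "moment": the same for the moment, N m; "grip_width": finger opening in m; "finger_force": force on a finger pad.
Only numpy, scipy, OpenCV 4.12 (cv2) and the standard library are available. Lean on these libraries where they do the work, as an engineer would, in place of code of your own. Each camera call takes 0.05 s, during which the arm holds its last target. There are 200 camera calls.

## Working session

There is one attempt and no reset: what is moved stays moved. The work goes in short steps, Python scripts to look and compute and a tool call to move; the robot and the scene stay as the last step left them, time stands still between calls to the robot, and variables do not carry over. Pictures are saved under pics/ and viewed, at most 10 in all, crops included, and the job is handed in when it is done.

```bash
ls; mkdir -p pics
```

Run:
```python
from cell import bot, imaging
import cv2,numpy as np
s=bot.read_state();print(s)
ims=[imaging.camera(n) for n in("scene","side","wrist")]
for n,i in zip(("scene","side","wrist"),ims):
    cv2.imwrite(f"pics/{n}0.png",i[:,:,::-1]);c=imaging.get_calibration(n);print(n,{k:np.round(v,4).tolist() for k,v in c.items()})
```

```text
cell.py
pics
{'time': 0.0, 'q': array([ 9.56674005e-01,  3.81243182e-01,  1.29826737e+00,  1.58641349e-05,
        1.46362983e+00, -2.15293436e-01]), 'joint_vel': array([ 0.0019782 ,  0.00066799, -0.00067063, -0.00037898,  0.00054192,
       -0.00052443]), 'tau': array([-1.76316771e-03, -4.48453760e+01, -2.31279749e+01, -2.80202930e-04,
        4.69973529e-03, -7.24770132e-06]), 'ee_pos': array([0.21340584, 0.50658676, 0.23068422]), 'tcp_rot': array([-3.14008402e+00, -3.46054951e-04,  2.74276180e+00]), 'wrist_force': array([ 0.23236366, -0.54806794,  0.63199206]), 'moment': array([ 0.0252884 , -0.03764907, -0.02503682]), 'finger_force': 0.0, 'grip_width': 0.08589745453827376}
scene {'fx': 516.8915, 'fy': 516.8915, 'cx': 325.7899, 'cy': 204.3066, 'R': [[0.5467, -0.8371, -0.0215], [-0.4983, -0.3046, -0.8117], [0.6729, 0.4545, -0.5836]], 't': [-0.4973, 0.2009, 0.662]}
side {'fx': 483.1941, 'fy': 483.1941, 'cx': 322.2563, 'cy': 196.4414, 'R': [[-0.9236, -0.3833, -0.0044], [-0.217, 0.5324, -0.8182], [0.316, -0.7547, -0.5749]], 't': [0.3529, 0.3124, 0.4893]}
wrist {'fx': 352.6447, 'fy': 352.6447, 'cx': 322.0297, 'cy': 201.1366, 'T_tool_cam': [[-0.0004, -0.9632, -0.2689, 0.0679], [1.0, -0.0002, -0.0006, 0.0014], [0.0006, -0.2689, 0.9632, -0.1433], [0.0, 0.0, 0.0, 1.0]]}
```

View pics/scene0.png

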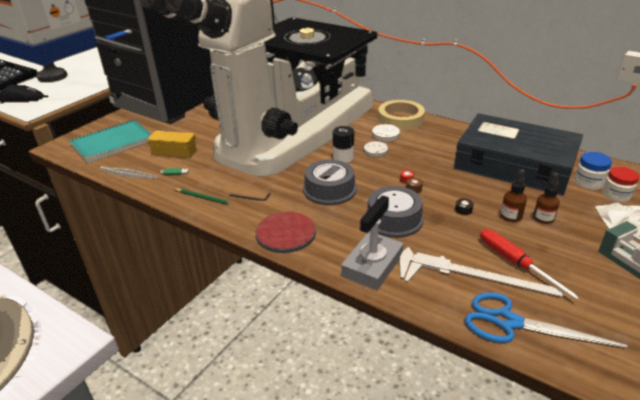

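View pics/side0.png

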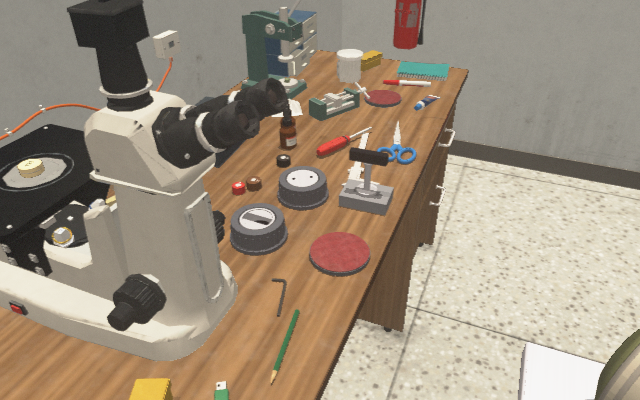

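The scene view shows the slotted mould near (330,180), the pad at (286,231), the holder at (373,262) and the handle at (375,213). In the side view they are at (259,226), (340,252), (366,197) and (368,157). The microscope stands close behind the mould.

Create h.py:
```python
from cell import bot, imaging
import cv2,numpy as np
from scipy.spatial.transform import Rotation as Ro
def cam(n,s=None):
    c=imaging.get_calibration(n);K=np.array([[c['fx'],0,c['cx']],[0,c['fy'],c['cy']],[0,0,1]])
    if n=='wrist':
        T=np.array(c['T_tool_cam']);Rt=Ro.from_euler('xyz',s['tcp_rot']).as_matrix()
        Rw=Rt@T[:3,:3];o=Rt@T[:3,3]+s['ee_pos'];return K,Rw,o
    R=np.array(c['R']);return K,R.T,-R.T@np.array(c['t'])
def ray(C,uv):
    K,Rw,o=C;d=(Rw@np.linalg.solve(K,np.c_[np.atleast_2d(uv),np.ones(len(np.atleast_2d(uv)))].T)).T
    return o,d
def plane(C,uv,z):
    o,d=ray(C,uv);return o+d*((z-o[2])/d[:,2])[:,None]
def blobs(m,win=None,amin=30):
    k=np.zeros(m.shape,np.uint8);a=(slice(None),)*2 if win is None else (slice(win[1],win[3]),slice(win[0],win[2]))
    k[a]=m.astype(np.uint8)[a]
    cs,_=cv2.findContours(k,cv2.RETR_EXTERNAL,cv2.CHAIN_APPROX_NONE)
    return sorted([c for c in cs if cv2.contourArea(c)>amin],key=cv2.contourArea,reverse=True)
def circ(p):  # circle fit xy
    A=np.c_[2*p[:,:2],np.ones(len(p))];x=np.linalg.lstsq(A,(p[:,:2]**2).sum(1),rcond=None)[0]
    return x[:2],np.sqrt(x[2]+x[:2]@x[:2])
```

Run:
```python
from h import *
W={'scene':dict(pad=(250,205,325,255),plug=(300,155,362,200),han=(355,190,395,240),hol=(338,230,405,290)),
   'side':dict(pad=(305,228,375,278),plug=(225,200,292,255),han=(340,143,395,170),hol=(335,175,398,215))}
for n in W:
    im=cv2.imread(f'pics/{n}0.png');C=cam(n);hsv=cv2.cvtColor(im,cv2.COLOR_BGR2HSV).astype(int);H,S,V=hsv[...,0],hsv[...,1],hsv[...,2]
    red=((H<6)|(H>165))&(S>100)
    c=blobs(red,W[n]['pad'])[0][:,0,:];print(n,'pad',circ(plane(C,c,.008)))
    br=(V>150)&(S<60);c=blobs(br,W[n]['plug'])[0];hull=cv2.convexHull(c)[:,0,:];print('plug',circ(plane(C,hull,.04)),len(hull))
    dk=(V<50);c=blobs(dk,W[n]['han'])[0];print('han',cv2.minAreaRect(c),cv2.contourArea(c))
    w=W[n]['hol'];print(im[(w[1]+w[3])//2,w[0]:w[2]:6].tolist())
    w=W[n]['plug'];cv2.imwrite(f'pics/crop_{n}.png',cv2.resize(im[w[1]:w[3],w[0]:w[2]],None,fx=4,fy=4))
    r=blobs(red,None,200);print([cv2.boundingRect(x) for x in r])
```

```text
scene pad (array([ 0.44437454, -0.22407782]), np.float64(0.04772162753874491))
plug (array([ 0.58984305, -0.21760285]), np.float64(0.03002892031560133)) 20
han ((373.75, 213.75), (16.26345443725586, 39.59797668457031), 45.0) 432.0
[[58, 98, 140], [109, 128, 152], [151, 157, 163], [104, 108, 112], [74, 76, 79], [100, 104, 111], [125, 131, 139], [116, 118, 126], [152, 157, 164], [83, 87, 90], [67, 81, 97], [207, 225, 237]]
[(256, 212, 59, 37), (481, 229, 51, 40), (609, 167, 30, 18)]
side pad (array([ 0.44523264, -0.22558045]), np.float64(0.04800458169881369))
plug (array([ 0.59153651, -0.21608553]), np.float64(0.029767486649286867)) 19Traceback (most recent call last):
  File "<stdin>", line 9, in <module>
IndexError: list index out of range
```

Run:
```python
from h import *
def tri(a,b):
    o1,d1=ray(cam('scene'),a);o2,d2=ray(cam('side'),b);d1=d1[0];d2=d2[0]
    x=np.linalg.lstsq(np.c_[d1,-d2],o2-o1,rcond=None)[0];p,q=o1+d1*x[0],o2+d2*x[1];return (p+q)/2,np.linalg.norm(p-q)
print(tri((374,213.5),(368.5,157)))
im=cv2.imread('pics/scene0.png');V=im.max(2);c=blobs(V<60,(355,190,395,240))[0]
b=cv2.boxPoints(cv2.minAreaRect(c));print(plane(cam('scene'),b,.1)[:,:2].round(3))
im=cv2.imread('pics/side0.png');V=im.max(2);c=blobs(V<70,(340,140,395,172))[0];b=cv2.boxPoints(cv2.minAreaRect(c));print(b,plane(cam('side'),b,.1)[:,:2].round(3))
im=cv2.imread('pics/scene0.png');cv2.imwrite('pics/c1.png',cv2.resize(np.hstack([im[150:290,300:410],cv2.imread('pics/side0.png')[140:280,330:400],cv2.imread('pics/side0.png')[140:280,220:300]]),None,fx=3,fy=3,interpolation=cv2.INTER_CUBIC))
```

```text
(array([ 0.45124695, -0.38382754,  0.09851252]), np.float64(0.00027667739079710883))
[[ 0.475 -0.349]
 [ 0.5   -0.39 ]
 [ 0.429 -0.427]
 [ 0.405 -0.389]]
[[348.42203 159.0734 ]
 [350.51376 147.04587]
 [388.2844  153.61469]
 [386.19266 165.64221]] [[ 0.481 -0.361]
 [ 0.493 -0.404]
 [ 0.421 -0.406]
 [ 0.413 -0.365]]
```

View pics/c1.png

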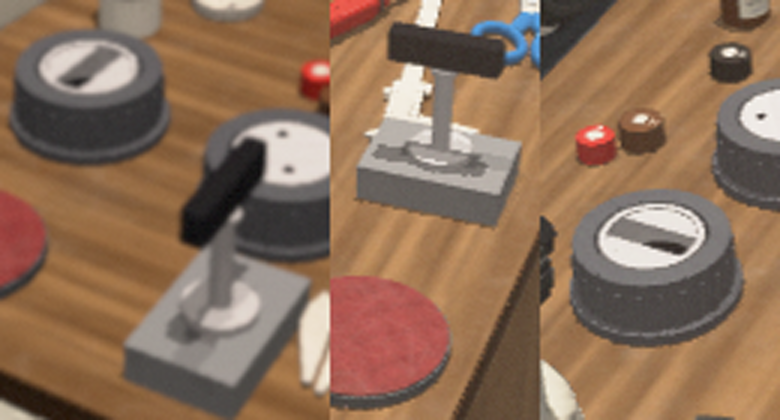

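The crop shows the slot cleanly in the upper-left mould and the handle roughly parallel to the holder's long side. Next I'll locate the microscope for clearance.

Run:
```python
from h import *
def tri(a,b):
    o1,d1=ray(cam('scene'),a);o2,d2=ray(cam('side'),b);d1=d1[0];d2=d2[0]
    x=np.linalg.lstsq(np.c_[d1,-d2],o2-o1,rcond=None)[0];p,q=o1+d1*x[0],o2+d2*x[1];return ((p+q)/2).round(3),np.linalg.norm(p-q).round(3)
for a in [(170,8),(215,25),(205,35)]:
    for b in [(235,138),(283,97)]: print(a,b,tri(a,b))
print('scope foot scene',plane(cam('scene'),[(218,163),(250,168),(365,105),(365,95)],0).round(3))
print('scope foot side',plane(cam('side'),[(235,290),(160,350),(225,225)],0).round(3))
print('knob',tri((290,125),(135,300)),tri((275,120),(220,225)))
print('vial',plane(cam('scene'),[(343,160)],0))
```

```text
(170, 8) (235, 138) (array([ 0.475, -0.007,  0.324]), np.float64(0.007))
(170, 8) (283, 97) (array([ 0.441, -0.052,  0.345]), np.float64(0.008))
(215, 25) (235, 138) (array([ 0.511, -0.058,  0.293]), np.float64(0.013))
(215, 25) (283, 97) (array([ 0.47 , -0.106,  0.32 ]), np.float64(0.005))
(205, 35) (235, 138) (array([ 0.501, -0.05 ,  0.289]), np.float64(0.007))
(205, 35) (283, 97) (array([ 0.462, -0.098,  0.315]), np.float64(0.024))
scope foot scene [[ 0.554  0.028  0.   ]
 [ 0.573 -0.04   0.   ]
 [ 0.943 -0.092  0.   ]
 [ 0.994 -0.063  0.   ]]
scope foot side [[ 0.563 -0.09   0.   ]
 [ 0.599  0.043  0.   ]
 [ 0.662 -0.221  0.   ]]
knob (array([ 0.709, -0.024,  0.011]), np.float64(0.044)) (array([ 0.584, -0.103,  0.114]), np.float64(0.007))
vial [[ 0.69448234 -0.18222865  0.        ]]
```

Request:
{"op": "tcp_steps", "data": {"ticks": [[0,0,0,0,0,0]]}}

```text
refused: ticks: [[0, 0, 0, 0, 0, 0]] is not of type 'object' (schema: type "object"). Nothing was moved.
```

The call was refused and nothing moved: it wants an object with one list for each field. Same move again in that form.

Request:
{"op": "tcp_steps", "data": {"ticks": {"tx":[0],"ty":[0],"tz":[0],"wx":[0],"wy":[0],"wz":[0]}}}

```text
time: 0.28
ee_pos: [0.2135, 0.5067, 0.2311]
tcp_rot: [-3.141, -0.0, 2.743]
wrist_force: [-0.2, -0.8, 0.2]
grip_width: 0.0853
finger_force: 0.0
```

Run:
```python
from h import *
# rotation direction check, deltas in tool axes
s=bot.read_state();R=Ro.from_euler('xyz',s['tcp_rot']).as_matrix()
print('xyz to via (0.3,0.0,.25):',(R.T@(np.array([.36,-.1,.25])-s['ee_pos'])).round(3))
print((R.T@(np.array([.5,-.3,.25])-s['ee_pos'])).round(3))
```

```text
xyz to via (0.3,0.0,.25): [-0.371 -0.502 -0.019]
[-0.577 -0.632 -0.019]
```

The manual's scale: shifts go in shares of 62.5 mm and turns go in shares of 90 degrees. Converting my numbers, 0.183 rad / 1.5708 = 0.1165.

Request:
{"op": "tcp_steps", "data": {"ticks": {"tx":[0,0,0,0,0,0,0,0,0,0],"ty":[0,0,0,0,0,0,0,0,0,0],"tz":[0,0,0,0,0,0,0,0,0,0],"wx":[0,0,0,0,0,0,0,0,0,0],"wy":[0,0,0,0,0,0,0,0,0,0],"wz":[0.1165,0.1165,0.1165,0.1165,0.1165,0.1165,0.1165,0.1165,0.1165,0.1165]}}}

```text
time: 1.52
ee_pos: [0.2135, 0.5068, 0.2312]
tcp_rot: [3.142, 0.0, 0.907]
wrist_force: [0.5, -0.1, 0.0]
grip_width: 0.0853
finger_force: 0.0
```

Request:
{"op": "tcp_steps", "data": {"ticks": {"tx":[0,0,0,0,0,0.16,0.16,0.16,0.16,0.16],"ty":[0,0,0,0,0,0.96,0.96,0.96,0.96,0.96],"tz":[0,0,0,0,0,0,0,0,0,0],"wx":[0,0,0,0,0,0,0,0,0,0],"wy":[0,0,0,0,0,0,0,0,0,0],"wz":[0.1165,0.1165,0.1165,0.1165,0.1165,0,0,0,0,0]}}}

```text
time: 2.78
ee_pos: [0.2628, 0.2051, 0.2315]
tcp_rot: [-3.141, -0.001, -0.001]
wrist_force: [1.5, -0.1, 0.7]
grip_width: 0.0854
finger_force: 0.0
```

Converted, 0.06 m is 0.96, 0.05 m is 0.8.

Request:
{"op": "tcp_steps", "data": {"ticks": {"tx":[0.24,0.24,0.16,0.16,0,0,0.48,0.72,0.72,0.48],"ty":[0.96,0.96,0.96,0.96,0.96,0.96,0.8,0.64,0.64,0.32],"tz":[0,0,0,0,0,0,0,0,0,0],"wx":[0,0,0,0,0,0,0,0,0,0],"wy":[0,0,0,0,0,0,0,0,0,0],"wz":[0,0,0,0,0,0,0,0,0,0]}}}

```text
time: 4.03
ee_pos: [0.4632, -0.3053, 0.2306]
tcp_rot: [-3.141, 0.0, -0.003]
wrist_force: [0.4, 0.1, -0.5]
grip_width: 0.0853
finger_force: 0.0
```

Request:
{"op": "tcp_steps", "data": {"ticks": {"tx":[0],"ty":[0],"tz":[0],"wx":[0],"wy":[0],"wz":[0]}}}

```text
time: 4.15
ee_pos: [0.4629, -0.3046, 0.2302]
tcp_rot: [-3.141, 0.001, -0.002]
wrist_force: [0.0, 0.5, 0.3]
grip_width: 0.0854
finger_force: 0.0
```

Run:
```python
from h import *
s=bot.read_state();im=imaging.camera('wrist');cv2.imwrite('pics/w1.png',im[:,:,::-1]);print(s['ee_pos'],s['tcp_rot'],s['q'])
import pickle;pickle.dump(s,open('s1.pkl','wb'))
```

```text
[ 0.46287029 -0.30456993  0.23018862] [-3.14085499e+00  7.08059197e-04 -2.14960726e-03] [-7.95669744e-01  3.89082898e-01  1.28721084e+00  1.26990890e-05
  1.46632133e+00  7.77275120e-01]
```

View pics/w1.png

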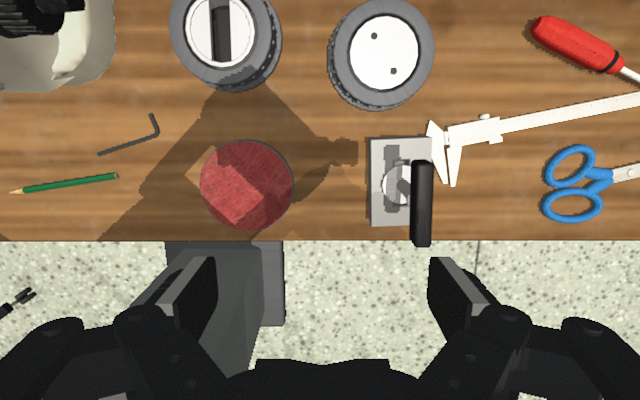

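The wrist view shows the slotted plug at (221,30) with its slot nearly along the image column. The pad is at (247,184), the holder at (401,182) and the black handle at (421,203), also almost along x.

Run:
```python
from h import *
import pickle
s=pickle.load(open('s1.pkl','rb'));im=cv2.imread('pics/w1.png');C=cam('wrist',s)
hsv=cv2.cvtColor(im,cv2.COLOR_BGR2HSV).astype(int);H,S,V=hsv[...,0],hsv[...,1],hsv[...,2]
def rect(c,z,nm):
    p=plane(C,c[:,0,:],z)[:,:2].astype(np.float32);r=cv2.minAreaRect(p*1000);print(nm,np.round(r[0],1),np.round(r[1],1),round(r[2],2))
for th in (45,60):
  c=blobs(V<th,(400,145,445,255))[0];rect(c,.110,'handle')
g=(S<40)&(V>60)
c=blobs(g,(362,130,436,232))[0];c2=cv2.convexHull(c);rect(c2,.024,'holder')
w=(V>190)&(S<40);c=blobs(w,(180,0,262,72))[0];p=plane(C,cv2.convexHull(c)[:,0,:],.04);print('plug',circ(p))
sl=((V<150)&(S<80)).astype(np.uint8)
m=np.zeros_like(sl);h=cv2.fillConvexPoly(m,cv2.convexHull(c),1);k=cv2.erode(h,np.ones((5,5)))
c=blobs(sl*k,None)[0];rect(c,.0385,'slot')
red=((H<8)|(H>165))&(S>90);c=blobs(red,(190,130,305,240))[0];print('pad',circ(plane(C,cv2.convexHull(c)[:,0,:],.008)))
```

```text
handle [ 455.1 -380.1] [70.1 16.7] 2.44
handle [ 455.1 -380. ] [70.2 17. ] 2.58
holder [ 456.4 -383.9] [97.3 66. ] 1.9
plug (array([ 0.59229097, -0.21521487]), np.float64(0.02944132085859941))
slot [ 591.5 -214.9] [17.3 49.7] 87.54
pad (array([ 0.44517976, -0.22213973]), np.float64(0.048935658951892565))
```

Converted, 0.05 m is 0.8, 0.01 m is 0.16, -0.044 rad / 1.5708 = -0.028.

Request:
{"op": "tcp_steps", "data": {"ticks": {"tx":[-0.08,-0.08,0,0,0,0,0],"ty":[0.64,0.608,0,0,0,0,0],"tz":[0,0.16,0.8,0.8,0.4,0.24,0],"wx":[0,0,0,0,0,0,0],"wy":[0,0,0,0,0,0,0],"wz":[0,-0.028,0,0,0,0,0]}}}

```text
time: 5.08
ee_pos: [0.4513, -0.3811, 0.0814]
tcp_rot: [-3.141, 0.0, 0.042]
wrist_force: [0.1, -0.1, 0.1]
grip_width: 0.0853
finger_force: 0.0
```

Request:
{"op": "tcp_steps", "data": {"ticks": {"tx":[0,0,0,0,0,0],"ty":[0,0,0,0,0,0],"tz":[0,0,0,0,0,0],"wx":[0,0,0,0,0,0],"wy":[0,0,0,0,0,0],"wz":[0,0,0,0,0,0]}, "aperture": 0, "grip_n": 50}}

```text
time: 5.82
ee_pos: [0.4516, -0.3816, 0.0815]
tcp_rot: [3.141, -0.0, 0.042]
wrist_force: [-0.4, 0.4, 2.1]
grip_width: 0.013
finger_force: 53.9
```

```bash
python3 -c "
from cell import bot, imaging;s=bot.read_state();print(s['moment'],s['finger_force'])"
```

```text
[ 0.03785996  0.0706699  -0.03919666] 53.93808960914612
```

Converted, -0.043 m is -0.688, -0.033 m is -0.528, 0.085 rad / 1.5708 = 0.0541.

Request:
{"op": "tcp_steps", "data": {"ticks": {"tx":[0,0,0,0,0,0.32,0.528,0.528,0.4,0.288],"ty":[0,0,0,0,0,-0.448,-0.688,-0.688,-0.528,-0.4],"tz":[0,-0.24,-0.4,-0.48,0,0,0,0,0,0],"wx":[0,0,0,0,0,0,0,0,0,0],"wy":[0,0,0,0,0,0,0,0,0,0],"wz":[0,0,0,0,0.0541,0,0,0,0,0]}, "grip_n": 80}}

```text
time: 7.08
ee_pos: [0.5888, -0.2135, 0.1521]
tcp_rot: [-3.141, -0.0, -0.042]
wrist_force: [-0.5, 0.1, -1.4]
grip_width: 0.0128
finger_force: 79.4
```

Request:
{"op": "tcp_steps", "data": {"ticks": {"tx":[0,0],"ty":[0,0],"tz":[0,0],"wx":[0,0],"wy":[0,0],"wz":[0,0]}}}

```text
time: 7.32
ee_pos: [0.5876, -0.2156, 0.1517]
tcp_rot: [3.141, 0.0, -0.043]
wrist_force: [-0.1, -0.0, -1.6]
grip_width: 0.0128
finger_force: 79.4
```

Run:
```python
from h import *
import pickle
s=bot.read_state();im={n:imaging.camera(n)[:,:,::-1] for n in ('wrist','scene','side')}
for n in im: cv2.imwrite(f'pics/{n}2.png',im[n])
pickle.dump(s,open('s2.pkl','wb'));print(s['ee_pos'],s['tcp_rot'],s['wrist_force'],s['q'])
v=np.vstack([np.hstack([cv2.resize(im['scene'][120:270,280:440],(400,375),interpolation=cv2.INTER_CUBIC),cv2.resize(im['side'][120:270,200:360],(400,375),interpolation=cv2.INTER_CUBIC)]),cv2.resize(im['wrist'],(360,225))@np.eye(3) if 0 else cv2.copyMakeBorder(cv2.resize(im['wrist'],(360,225)),0,0,0,440,0)])
cv2.imwrite('pics/v2.png',v)
```

```text
[ 0.58755389 -0.21559168  0.151681  ] [ 3.14138473e+00  1.33716148e-04 -4.33009293e-02] [-0.09859834 -0.03062324 -1.62087335] [-5.40437193e-01  5.74741718e-01  1.19941179e+00 -2.51715276e-04
  1.36745751e+00  1.07371088e+00]
```

View pics/v2.png

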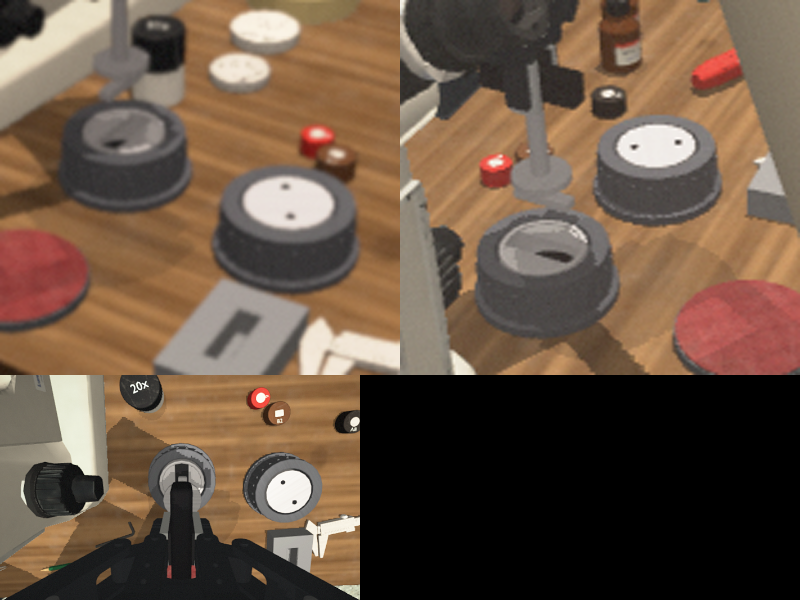

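The pictures show the puller's collar above the slotted plug, at about (328,145) in the scene view and (256,191) in the side view. I'll triangulate it.

Run:
```python
from h import *
for n,w in (('scene',(312,132,345,166)),('side',(240,178,274,202))):
    im=cv2.imread(f'pics/{n}2.png');C=cam(n)
    hsv=cv2.cvtColor(im,cv2.COLOR_BGR2HSV).astype(int);V=hsv[...,2];S=hsv[...,1]
    m=(S<35)&(V>90)&(V<215)
    c=blobs(m,w,10)[0];x0,y0,ww,hh=cv2.boundingRect(c)
    print(n,(x0,y0,ww,hh))
    # collar horizontal extent -> centre column; row from widest
    k=cv2.drawContours(np.zeros(V.shape,np.uint8),[c],-1,1,-1);
    for r in range(y0,y0+hh):
        q=np.flatnonzero(k[r]);print(r,q.min(),q.max(),end=' | ')
    print()
```

Run:
```python
from h import *
p=np.array([.5907,-.2168])
for n in('scene','side'):
    K,Rw,o=cam(n)
    for z in(.094,.1):
        x=K@(Rw.T@(np.r_[p,z]-o));print(n,z,x[:2]/x[2])
```

```text
scene (317, 132, 22, 29)
132 325 330 | 133 325 330 | 134 325 330 | 135 325 330 | 136 325 330 | 137 326 330 | 138 325 330 | 139 324 334 | 140 321 336 | 141 319 338 | 142 318 338 | 143 318 338 | 144 318 338 | 145 317 338 | 146 318 338 | 147 319 338 | 148 320 337 | 149 321 337 | 150 324 336 | 151 325 336 | 152 326 334 | 153 325 333 | 154 323 331 | 155 322 328 | 156 321 327 | 157 321 325 | 158 321 324 | 159 321 324 | 160 323 323 | 
side (245, 178, 24, 24)
178 252 257 | 179 252 258 | 180 252 258 | 181 252 257 | 182 252 259 | 183 252 263 | 184 249 265 | 185 247 265 | 186 246 267 | 187 246 267 | 188 245 267 | 189 245 267 | 190 245 267 | 191 245 267 | 192 245 266 | 193 245 266 | 194 246 265 | 195 246 264 | 196 246 262 | 197 246 264 | 198 246 267 | 199 249 268 | 200 252 268 | 201 256 268 | 
scene 0.094 [328.65753598 145.11544167]
scene 0.1 [328.59470467 142.09675382]
side 0.094 [254.62144857 191.44125993]
side 0.1 [254.30665143 188.3861346 ]
```

Converted, 0.02 m is 0.32, 0.002 m is 0.032.

Request:
{"op": "tcp_steps", "data": {"ticks": {"tx":[0.032,0,0,0,0,0],"ty":[0,0,0,0,0,0],"tz":[0,0.32,0.24,0.08,0.064,0.032],"wx":[0,0,0,0,0,0],"wy":[0,0,0,0,0,0],"wz":[0,0,0,0,0,0]}}}

```text
time: 8.22
ee_pos: [0.59, -0.2154, 0.1055]
tcp_rot: [3.141, -0.0, -0.043]
wrist_force: [-0.1, 0.2, -0.3]
grip_width: 0.0127
finger_force: 79.4
```

Request:
{"op": "tcp_steps", "data": {"ticks": {"tx":[0,0,0,0],"ty":[0,0,0,0],"tz":[0.048,0.032,0.032,0],"wx":[0,0,0,0],"wy":[0,0,0,0],"wz":[0,0,0,0]}}}

```text
time: 8.72
ee_pos: [0.5898, -0.2153, 0.0982]
tcp_rot: [-3.142, 0.0, -0.043]
wrist_force: [0.3, -0.2, -1.1]
grip_width: 0.0128
finger_force: 79.4
```

Converted, 0.001 m is 0.016.

Request:
{"op": "tcp_steps", "data": {"ticks": {"tx":[0,0,0],"ty":[0,0,0],"tz":[0.016,0.016,0],"wx":[0,0,0],"wy":[0,0,0],"wz":[0,0,0]}}}

```text
time: 9.1
ee_pos: [0.5899, -0.2153, 0.0962]
tcp_rot: [-3.142, 0.0, -0.043]
wrist_force: [-0.0, -1.3, -2.1]
grip_width: 0.0131
finger_force: 79.4
```

```bash
python3 -c "
from cell import bot, imaging;s=bot.read_state();print(s['moment'],s['ee_pos'])"
```

```text
[ 0.01607935 -0.05423198  0.04998042] [ 0.5898571  -0.21531169  0.09624369]
```

Converted, -0.001 m is -0.016, 0.169 rad / 1.5708 = 0.1076.

Request:
{"op": "tcp_steps", "data": {"ticks": {"tx":[0,0,0,0,0,0,0,0,0,0],"ty":[0,0,0,0,0,0,0,0,0,0],"tz":[-0.016,0,0,0,0,0,0,0,0,0],"wx":[0,0,0,0,0,0,0,0,0,0],"wy":[0,0,0,0,0,0,0,0,0,0],"wz":[0.0637,0.1076,0.1076,0.1076,0.1076,0.1076,0.1076,0.1076,0.1076,0.07]}}}

```text
time: 10.35
ee_pos: [0.5899, -0.2153, 0.0974]
tcp_rot: [-3.142, -0.0, -1.609]
wrist_force: [0.3, 0.9, -1.1]
grip_width: 0.013
finger_force: 79.3
```

Request:
{"op": "tcp_steps", "data": {"ticks": {"tx":[0],"ty":[0],"tz":[0],"wx":[0],"wy":[0],"wz":[0]}}}

```text
time: 10.48
ee_pos: [0.5899, -0.2153, 0.0974]
tcp_rot: [-3.142, -0.0, -1.604]
wrist_force: [0.5, 0.5, -1.5]
grip_width: 0.0126
finger_force: 79.3
```

```bash
python3 -c "
from cell import bot, imaging;s=bot.read_state();print(s['moment'],s['q'])"
```

```text
[ 0.04319912 -0.06537542  0.00961048] [-5.38227664e-01  6.30922856e-01  1.26258549e+00 -5.96726539e-06
  1.24799408e+00  2.63675444e+00]
```

Converted, -0.005 m is -0.08, -0.003 m is -0.048.

Request:
{"op": "tcp_steps", "data": {"ticks": {"tx":[0,0,0,0,0,0],"ty":[0,0,0,0,0,0],"tz":[-0.048,-0.032,-0.048,-0.08,-0.08,0],"wx":[0,0,0,0,0,0],"wy":[0,0,0,0,0,0],"wz":[0,0,0,0,0,0]}}}

```text
time: 11.22
ee_pos: [0.5901, -0.2154, 0.1159]
tcp_rot: [-3.141, -0.001, -1.605]
wrist_force: [0.1, 0.3, -4.6]
grip_width: 0.0129
finger_force: 78.9
```

Request:
{"op": "tcp_steps", "data": {"ticks": {"tx":[0,0,0,0,0,0],"ty":[0,0,0,0,0,0],"tz":[-0.16,-0.24,-0.24,-0.08,0,0],"wx":[0,0,0,0,0,0],"wy":[0,0,0,0,0,0],"wz":[0,0,0,0,0,0]}}}

```text
time: 11.98
ee_pos: [0.5896, -0.2152, 0.1598]
tcp_rot: [3.141, 0.001, -1.605]
wrist_force: [0.6, -0.6, -4.0]
grip_width: 0.0128
finger_force: 78.9
```

Run:
```python
from h import *
s=bot.read_state();im={n:imaging.camera(n)[:,:,::-1] for n in ('scene','side')}
for n in im: cv2.imwrite(f'pics/{n}3.png',im[n])
print(s['ee_pos'],s['wrist_force'],s['moment'])
cv2.imwrite('pics/v3.png',np.hstack([cv2.resize(im['scene'][100:270,250:410],(400,425),interpolation=cv2.INTER_CUBIC),cv2.resize(im['side'][120:290,200:360],(400,425),interpolation=cv2.INTER_CUBIC)]))
```

```text
[ 0.58962958 -0.21519403  0.1597583 ] [ 0.60337032 -0.58347815 -4.00787309] [-0.02523262  0.01145486 -0.01536981]
```

View pics/v3.png

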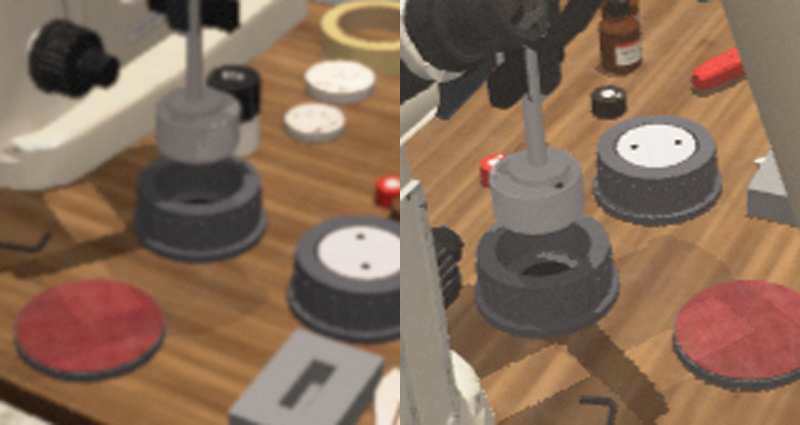

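The plug hangs level on the puller and clear of the bore. Its centre is at about (329,151) in the scene view and (255,196) in the side view, and the pad is free.

Run:
```python
from h import *
def tri(a,b):
    o1,d1=ray(cam('scene'),a);o2,d2=ray(cam('side'),b);d1=d1[0];d2=d2[0]
    x=np.linalg.lstsq(np.c_[d1,-d2],o2-o1,rcond=None)[0];p,q=o1+d1*x[0],o2+d2*x[1];return ((p+q)/2).round(4),np.linalg.norm(p-q).round(4)
print(tri((329,150.8),(254.8,196)))
s=bot.read_state();R=Ro.from_euler('xyz',s['tcp_rot']).as_matrix()
print((R.T@(np.array([.4447-.5905,-.2237+.2160,0]))).round(4))
```

```text
(array([ 0.5912, -0.2175,  0.0834]), np.float64(0.0018))
[1.270e-02 1.454e-01 1.000e-04]
```

Converted, 0.035 m is 0.56, 0.0158 m is 0.2528.

Request:
{"op": "tcp_steps", "data": {"ticks": {"tx":[0.0256,0.032,0.048,0.048,0.032,0.016,0,0,0,0],"ty":[0.16,0.4,0.56,0.56,0.4,0.2528,0,0,0,0],"tz":[0,0,0,0,0,0,0.16,0.32,0.24,0.08],"wx":[0,0,0,0,0,0,0,0,0,0],"wy":[0,0,0,0,0,0,0,0,0,0],"wz":[0,0,0,0,0,0,0,0,0,0]}}}

```text
time: 13.32
ee_pos: [0.444, -0.2227, 0.109]
tcp_rot: [3.14, 0.001, -1.605]
wrist_force: [0.0, 0.1, -5.0]
grip_width: 0.0126
finger_force: 78.8
```

Request:
{"op": "tcp_steps", "data": {"ticks": {"tx":[0,0],"ty":[0,0],"tz":[0,0],"wx":[0,0],"wy":[0,0],"wz":[0,0]}}}

```text
time: 13.58
ee_pos: [0.4441, -0.2231, 0.1108]
tcp_rot: [-3.141, -0.001, -1.605]
wrist_force: [-0.1, 0.0, -5.0]
grip_width: 0.0127
finger_force: 78.9
```

Run:
```python
from h import *
s=bot.read_state();im={n:imaging.camera(n)[:,:,::-1] for n in ('scene','side')}
for n in im: cv2.imwrite(f'pics/{n}4.png',im[n])
print(s['ee_pos'],s['wrist_force'],s['moment'],s['q'])
cv2.imwrite('pics/v4.png',np.hstack([cv2.resize(im['scene'][120:280,210:370],(400,400),interpolation=cv2.INTER_CUBIC),cv2.resize(im['side'][140:300,260:420],(400,400),interpolation=cv2.INTER_CUBIC)]))
```

```text
[ 0.44413745 -0.22308227  0.11077277] [-0.13697754  0.03097517 -4.96870719] [ 0.00514094 -0.08532428  0.00118933] [-7.04169235e-01  4.18535045e-01  1.62928808e+00  5.64516204e-05
  1.09265599e+00  2.47163733e+00]
```

View pics/v4.png

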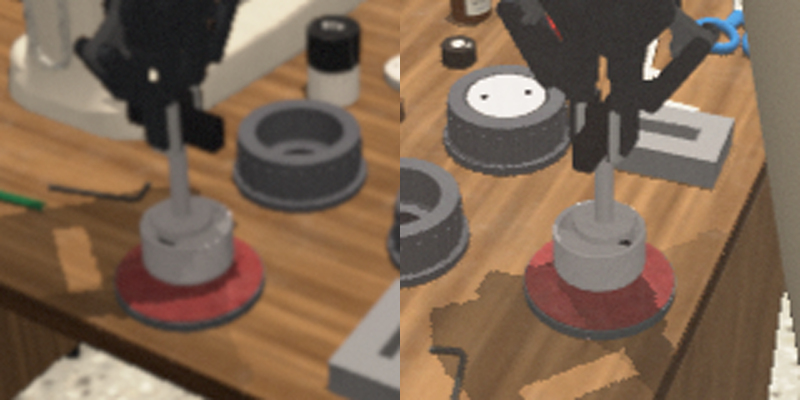

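The plug hangs over the pad, about 2 mm towards +y of its centre. I'll nudge it and lower slowly.

Converted, 0.004 m is 0.064, 0.0015 m is 0.024.

Request:
{"op": "tcp_steps", "data": {"ticks": {"tx":[0.024,0,0,0,0,0,0],"ty":[0,0,0,0,0,0,0],"tz":[0.064,0.064,0.048,0.016,0.016,0.016,0],"wx":[0,0,0,0,0,0,0],"wy":[0,0,0,0,0,0,0],"wz":[0,0,0,0,0,0,0]}}}

```text
time: 14.55
ee_pos: [0.4438, -0.2245, 0.0965]
tcp_rot: [-3.141, -0.0, -1.605]
wrist_force: [-0.3, -0.7, -1.5]
grip_width: 0.0125
finger_force: 79.3
```

Request:
{"op": "tcp_steps", "data": {"ticks": {"tx":[0,0,0],"ty":[0,0,0],"tz":[0.016,0.016,0],"wx":[0,0,0],"wy":[0,0,0],"wz":[0,0,0]}}}

```text
time: 14.92
ee_pos: [0.4437, -0.2244, 0.0942]
tcp_rot: [3.141, 0.0, -1.605]
wrist_force: [0.2, 0.0, -2.0]
grip_width: 0.013
finger_force: 79.3
```

Converted, 0.0005 m is 0.008.

Request:
{"op": "tcp_steps", "data": {"ticks": {"tx":[0,0],"ty":[0,0],"tz":[0.008,0],"wx":[0,0],"wy":[0,0],"wz":[0,0]}}}

```text
time: 15.18
ee_pos: [0.4437, -0.2244, 0.0939]
tcp_rot: [-3.141, -0.0, -1.605]
wrist_force: [-0.8, 0.2, 0.3]
grip_width: 0.0131
finger_force: 79.8
```

Request:
{"op": "tcp_steps", "data": {"ticks": {"tx":[0,0,0,0,0],"ty":[0,0,0,0,0],"tz":[0,0,0,0,0],"wx":[0,0,0,0,0],"wy":[0,0,0,0,0],"wz":[0,0,0,0,0]}, "aperture": 0.06}}

```text
time: 15.8
ee_pos: [0.4437, -0.2244, 0.0938]
tcp_rot: [3.142, 0.0, -1.605]
wrist_force: [0.2, -0.1, 1.1]
grip_width: 0.06
finger_force: 0.0
```

Request:
{"op": "tcp_steps", "data": {"ticks": {"tx":[0,0,0,0,0.48,0.8,0.8,0],"ty":[0,0,0,0,0,0,0,0],"tz":[-0.16,-0.32,-0.48,-0.48,-0.48,0,0,0],"wx":[0,0,0,0,0,0,0,0],"wy":[0,0,0,0,0,0,0,0],"wz":[0,0,0,0,0,0,0,0]}}}

```text
time: 16.8
ee_pos: [0.4386, -0.3571, 0.2139]
tcp_rot: [-3.141, -0.001, -1.608]
wrist_force: [0.8, 0.1, 0.3]
grip_width: 0.0599
finger_force: 0.0
```

Run:
```python
from h import *
s=bot.read_state();im={n:imaging.camera(n)[:,:,::-1] for n in ('scene','side','wrist')}
for n in im: cv2.imwrite(f'pics/{n}5.png',im[n])
print(s['ee_pos'],s['wrist_force'])
cv2.imwrite('pics/v5.png',np.hstack([cv2.resize(im['scene'][110:270,210:370],(400,400),interpolation=cv2.INTER_CUBIC),cv2.resize(im['side'][130:290,260:420],(400,400),interpolation=cv2.INTER_CUBIC)]))
```

```text
[ 0.43862941 -0.35710616  0.21390059] [0.78871314 0.05738965 0.34566978]
```

View pics/v5.png

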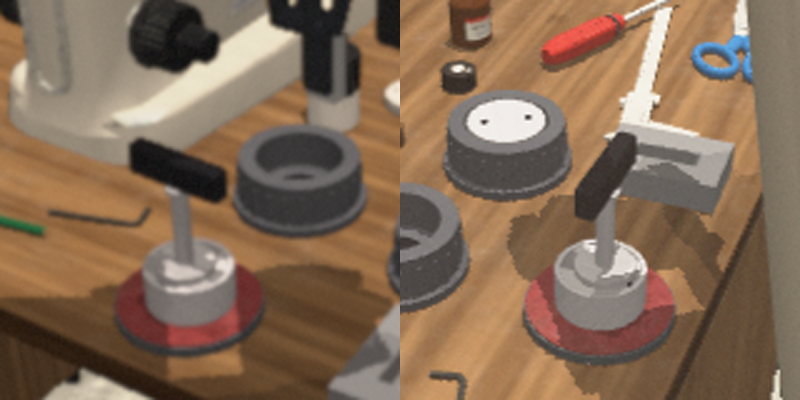

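The plug and puller stand upright in the middle of the pad. The handle lies along y and the slot along x, so the foot is still locked, and the gripper is clear.

```bash
python3 -c "
from cell import bot, imaging;print(bot.finish_job())"
```

```text
the job is handed in; nothing more can be done
None
```

The job is handed in at about 17 s: the plug stands upright on the middle of the pad by the holder, with the puller upright and still locked in it and the robot clear; no verdict was returned.

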